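# Open the cast's bay of the glass cabinet at the dental bench

## Robot

A 6-joint arm with a two-finger parallel gripper is mounted at the origin on the work surface. World frame = base frame: x ahead of the robot, y to its left, z up, the work surface at z = 0. Lengths are in m, angles in rad, forces in N, time in s.
With the tool pointing down it reaches from about 0.3 to 0.775 m from the base axis. Payload 14.6 kg.
Tool frame: the origin (TCP) lies on the centre line of the jaws, within the pads' length; the fingertips stand ctrl.tcp_to_tips ahead of it and the grasp point (between the pads) lies 2 mm behind it (ctrl.tcp_to_tips is the distance from the TCP to the fingertips, in m); z points along the fingers, y is the line along which they close (so a half turn about z gives the same grasp; the last joint's range is limited). The gripper opens to 94 mm and grips with 3 to 60 N. Pads are 16 mm wide; open, the fingers measure 119 mm over their backs; the gripper's body (75 mm by 177 mm) begins 78 mm behind the grasp point.
Start: joints at [-0.067, 0.3, 1.521, -0, 1.321, -0.067], TCP at [0.55, -0, 0.19] pointing down, gripper open.
Joint ranges: [-3.03, 3.03], [-0.79, 2.21], [0.23, 2.52], [-1.04, 4.18], [0, 3.07], [-2.55, 2.55]. Speed limits (rad/s): [2.22, 2.22, 2.57, 3.14, 3.14, 3.14].

## Interface

Orientations are given as [roll, pitch, yaw] about the fixed x, y, z axes, in that order (R = Rz(yaw) Ry(pitch) Rx(roll)).
In Python, from station import telemetry, viewer, hand_in, ctrl gives the robot as it stands.
- The arm moves only by the tool step_arm, never from a script. Its argument "plan" is a list of rows, each an object of numbers: "dx", "dy", "dz": the shift along the tool's x, y, z scaled (see below); "rx", "ry", "rz": the turn, a rotation vector about the tool's x, y, z scaled (see below); "claw": the closure, from 0 (fully open) to 1 (shut). In form: [{"dx": .., "dy": .., "dz": .., "rx": .., "ry": .., "rz": .., "claw": ..}, ...]. A call has 1 to 10 rows; each row shifts and turns the commanded pose from where the row before left it, along the tool's axes as they then stand; what a row does not reach is not made up. The controller multiplies each number of a shift by 0.1 m and each number of a turn by 90 degrees. A row lasts 1/10 s, in which the tool goes at most 50 mm and 8.59 degrees, less where a joint would pass 70% of its speed; a pose out of reach is approached as far as the arm can. A call with a number of a shift or a turn outside -1 to 1 is refused whole. A call with a gripper value outside its range is refused whole. The fingers move at their own pace and stop on an object; "grip_force" is the grip in N (left out, the last holds). Time passes only in rows, so rows that do not move let the fingers close. It gives the time, the measured TCP pose, the force, the opening and the grip force at its end, in the units of the state.
- telemetry.get_obs(): the state, without advancing time (a new reading comes with each control period).
- viewer.camera(name): name is "scene" or "side" or "wrist"; returns a dict with "img" (384x512x3 uint8, red, green, blue), "z_map" (384x512 float32, m along the optical axis (not along the pixel's ray), 0 where there is no reading), "fx", "fy", "cx", "cy" (pixels), "dist" ([k1, k2, p1, p2, k3] as OpenCV has them; the pictures are not rectified), "R" (3x3) and "t" (3): a world point X has camera coordinates R X + t; the wrist camera has in their place "tool_from_camera" (4x4, takes a point from camera to tool coordinates, whose origin is the TCP and whose axes are the flange's). Camera axes: x right, y down, z forward; pixel columns grow to the right and rows downward; lengths in m; the calibration is good to about 2 mm. A picture is of the moment at which its call begins: read the wrist's pose just before it.
- hand_in(): hands the job in; it is judged then, once.
Trained networks look in a picture, given as the dict that the camera call returned (one of the last four; its "shot" number tells which), for a name from the list of things; names that differ only in an ending like _2 or _b are one class to them, and where a whole thing is asked for, a point or a joint stands for the part that bears it (a point fixed in the world has none). Each returns a list of dicts, best first, with "score" (0 to 1); they miss things now and then, are a little off and sometimes report something else, mostly with a low value. They report only what shows in the picture. A call takes as long as a camera call.
- viewer.recognise(target, picture): "rect" ([left, top, right, bottom] in pixels, round what is visible of it).
The state is a dict: "time_s": time; "qpos": joint angles; "joint_vel": joint speeds; "tau": joint torques, N m; "ee_pos": TCP position; "eef_rot": TCP orientation; "force": force on the tool from outside, world axes, zero at the start; "moment": the same for the moment, N m; "grip_width": finger opening in m; "grip_force": force on a finger pad.
Only numpy, scipy, OpenCV 4.12 (cv2) and the standard library are available. Lean on these libraries where they do the work, as an engineer would, in place of code of your own. Each camera call takes 0.05 s, during which the arm holds its last target. There are 200 camera calls.

## Task

The plaster dental cast stands behind one of the two outer sliding doors of the small glass cabinet on the bench. Take that door by its pull and slide it behind the locked middle door as far as it goes, so that the cast can be reached; leave the other outer door and the cast where they are.

Things in the scene. Friction and masses are not known exactly. Their poses are not given: they have to be found in the camera images.
- cabinet: Fixed clear-fronted cabinet, 180 (x) x 420 (y) x 160 high. Origin: centre of underside; x points out of its front, away from the robot (within 15 deg). Double track: the middle door (y -70 to 70, front at x 84) is locked on the outer track; both outer doors (144 wide) run behind it on the inner track, travel 100, friction about 1.5 N, and stay where left. Three bays inside, one behind each door.
- pull_left (a point): Grip point on the pull of the +y outer door: an upright steel bar 14 (x) x 12 (y) x 80 high on stand-offs. The point is on the bar's axis, 18 below its top, 128 above the bench, at cabinet x 118; pinch its 12 mm along cabinet y, from above. The bar's back is 27 clear of the middle door. Cabinet y: 180 door closed, 80 fully open (opens to -y); starts 0 to 15 open.
- pull_right (a point): Grip point on the same kind of pull on the -y outer door, same height and cabinet x. Cabinet y: -180 door closed, -80 fully open (opens to +y); starts 0 to 15 open.
- cast: White plaster cast of a dental arch: plinth 58 x 66 x 16 with a horseshoe of teeth on top, 28 high in all. Origin: centre of underside. It stands in the left or the right bay, about 135 to one side of the cabinet's middle. The other outer bay holds a round lidded jar (56 across, 60 high), the middle bay a steel cup.

How it is judged:
By the outcome, as a careful person would: the job done as asked, in the order asked, and still so for the second after the job is handed in, with the robot touching nothing.
It also fails if it takes over 35 s, if anything falls off the work surface, if the arm or the gripper's body presses on something with over 40 N, if the wrist force passes 120 N, or if a joint passes its speed limit or range.

## Working session

There is one attempt and no reset: what is moved stays moved. The work goes in short steps, Python scripts to look and compute and a tool call to move; the robot and the scene stay as the last step left them, time stands still between calls to the robot, and variables do not carry over. Pictures are saved under pics/ and viewed, at most 10 in all, crops included, and the job is handed in when it is done.

Besides the shell and the picture viewer there is one more tool, called after "Call:" in YAML: its name, and indented under it one key for each argument. step_arm: Moves the arm, as the interface text tells. Shifts and turns lie within -1 to 1; 1 stands for 0.1 m of shift or 90 degrees of turn. Its arguments: {"type":"object","properties":{"plan":{"type":"array"},"grip_force":{"type":"number"}},"required":["plan"]}

```bash
mkdir -p pics; cat > h.py <<'E'
import numpy as np, cv2
from station import telemetry, viewer, hand_in, ctrl
def ray(p,uv):
    K=np.array([[p["fx"],0,p["cx"]],[0,p["fy"],p["cy"]],[0,0,1]])
    n=cv2.undistortPoints(np.array([[uv]],float),K,np.array(p["dist"]))[0,0]
    return np.array([n[0],n[1],1.])
def world(p,uv,z=None):
    r=ray(p,uv); R=np.array(p["R"]);t=np.array(p["t"])
    d=z if z else p["z_map"][int(round(uv[1])),int(round(uv[0]))]
    return R.T@(r*d-t)
def atz(p,uv,h):
    R=np.array(p["R"]);c=-R.T@np.array(p["t"]);d=R.T@ray(p,uv)
    return c+d*(h-c[2])/d[2]
E
python3 - <<'E'
from h import *
print(ctrl.tcp_to_tips)
for n in("scene","side"):
    p=viewer.camera(n); cv2.imwrite(f"pics/{n}.png",p["img"][:,:,::-1])
    print(n,-np.array(p["R"]).T@p["t"], np.array(p["R"])[2])
    for k in("cabinet","pull_left","pull_right","cast"):
        for r in viewer.recognise(k,p)[:3]:
            b=r["rect"];print(k,np.round(r["score"],2),np.round(b),np.round(world(p,((b[0]+b[2])/2,(b[1]+b[3])/2)),3))
o=telemetry.get_obs();print(o["ee_pos"],o["eef_rot"],o["time_s"])
E
```

```text
0.017
scene [0.25599953 0.02365234 1.01002692] [ 0.32295255  0.00227744 -0.94641242]
cabinet 0.66 [154. 154. 403. 310.] [ 0.371 -0.     0.588]
pull_right 0.46 [375. 187. 387. 198.] [ 0.574 -0.212  0.147]
cast 0.53 [373. 187. 388. 202.] [ 0.573 -0.213  0.139]
side [ 0.48868735 -0.22791235  0.80270803] [ 0.10394967  0.35474634 -0.92916603]
cabinet 0.9 [168. 169. 298. 348.] [ 0.498 -0.095  0.159]
pull_right 0.51 [281. 308. 300. 320.] [ 0.571 -0.215  0.14 ]
[ 5.49950395e-01 -5.12224371e-06  1.89816022e-01] [-3.14147724e+00  7.85385164e-06  1.57078664e+00] 0.5
```

View pics/scene.png

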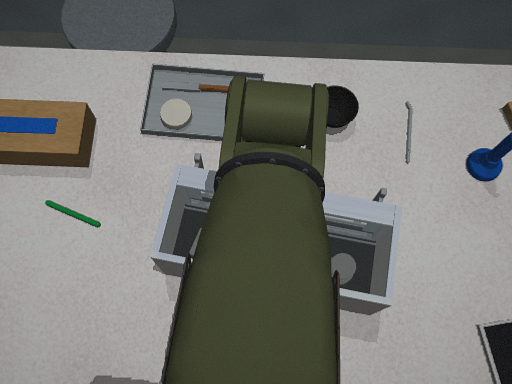

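View pics/side.png

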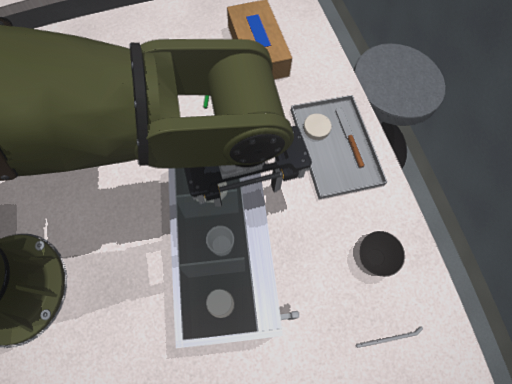

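The scene view shows a round object at (343,268) in the right bay. The left bay and pull_left (about (198,160)) are partly hidden by the arm, so I'll lift it and move it right to see them.

Call:
step_arm:
  plan:
    - {"dz": -0.4,"claw": 0}
    - {"dz": -0.3,"dx": -0.3,"claw": 0}
    - {"dx": -0.4,"claw": 0}
    - {"dx": -0.4,"claw": 0}
    - {"dx": -0.4,"claw": 0}
    - {"dx": -0.4,"claw": 0}
    - {"dx": -0.4,"claw": 0}
    - {"claw": 0}
    - {"claw": 0}

```text
$.plan[0]: bad value
```

```bash
python3 - <<'E'
from h import *
p=viewer.camera("scene"); np.save("pics/z.npy",p["z_map"]); import pickle; pickle.dump(dict(p),open("p.pkl","wb"))
cv2.imwrite("pics/scene2.png",cv2.resize(p["img"][100:330,120:420,::-1],None,fx=2.6,fy=2.6,interpolation=cv2.INTER_CUBIC))
for k in("cabinet","pull_left","pull_right","cast"):
    for r in viewer.recognise(k,p)[:3]:
        b=r["rect"];print(k,np.round(r["score"],2),np.round(b),np.round(world(p,((b[0]+b[2])/2,(b[1]+b[3])/2)),3))
E
```

```text
cabinet 0.62 [155. 152. 402. 314.] [ 0.371 -0.     0.587]
pull_left 0.52 [197. 153. 202. 166.] [0.63  0.127 0.139]
```

View pics/scene2.png

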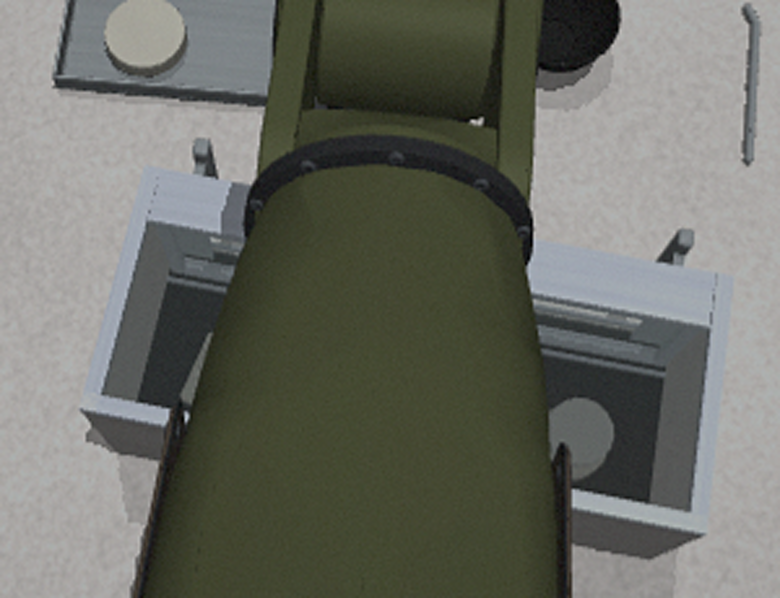

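The crop shows the move didn't run. The right bay holds a round object at (580,437), and a straight edge of a light object shows in the left bay at (200,370). I'll resend the move with every field filled in.

Call:
step_arm:
  plan:
    - {"dx": 0,"dy": 0,"dz": -0.4,"rx": 0,"ry": 0,"rz": 0,"claw": 0}
    - {"dx": -0.3,"dy": 0,"dz": -0.3,"rx": 0,"ry": 0,"rz": 0,"claw": 0}
    - {"dx": -0.4,"dy": 0,"dz": 0,"rx": 0,"ry": 0,"rz": 0,"claw": 0}
    - {"dx": -0.4,"dy": 0,"dz": 0,"rx": 0,"ry": 0,"rz": 0,"claw": 0}
    - {"dx": -0.4,"dy": 0,"dz": 0,"rx": 0,"ry": 0,"rz": 0,"claw": 0}
    - {"dx": -0.4,"dy": 0,"dz": 0,"rx": 0,"ry": 0,"rz": 0,"claw": 0}
    - {"dx": -0.4,"dy": 0,"dz": 0,"rx": 0,"ry": 0,"rz": 0,"claw": 0}
    - {"dx": 0,"dy": 0,"dz": 0,"rx": 0,"ry": 0,"rz": 0,"claw": 0}

```text
time_s: 1.55
ee_pos: [0.5493, -0.2339, 0.2591]
eef_rot: [-3.141, 0.0, 1.567]
force: [0.2, 1.0, -0.4]
grip_width: 0.094
grip_force: 0.0
```

```bash
python3 - <<'E'
from h import *
p=viewer.camera("scene"); import pickle; pickle.dump(dict(p),open("p.pkl","wb"))
cv2.imwrite("pics/scene3.png",cv2.resize(p["img"][100:330,120:420,::-1],None,fx=2.6,fy=2.6,interpolation=cv2.INTER_CUBIC))
for k in("cabinet","pull_left","pull_right","cast"):
    for r in viewer.recognise(k,p)[:3]:
        b=r["rect"];print(k,np.round(r["score"],2),np.round(b),np.round(world(p,((b[0]+b[2])/2,(b[1]+b[3])/2)),3))
# pull-top points: points with height .135-.155 near the left pull
vv,uu=np.mgrid[140:180,180:225]
for v,u in zip(vv.ravel(),uu.ravel()):
    if p["z_map"][v,u]>0:
        w=world(p,(u,v))
        if .11<w[2]<.155 and w[0]>.6: print(u,v,np.round(w,3),end=';')
E
```

```text
cabinet 0.94 [153. 151. 384. 303.] [ 0.497 -0.006  0.158]
pull_right 0.4 [373. 186. 385. 201.] [ 0.576 -0.211  0.135]
195 153 [0.64  0.136 0.145];196 153 [0.64  0.134 0.145];197 153 [0.64  0.132 0.145];198 153 [0.641 0.13  0.144];199 153 [0.642 0.129 0.142];195 154 [0.637 0.136 0.147];196 154 [0.639 0.134 0.143];197 154 [0.638 0.132 0.145];198 154 [0.639 0.13  0.144];199 154 [0.638 0.128 0.146];200 154 [0.639 0.127 0.144];195 155 [0.635 0.136 0.146];196 155 [0.634 0.133 0.15 ];197 155 [0.636 0.132 0.146];198 155 [0.637 0.13  0.144];199 155 [0.636 0.128 0.145];200 155 [0.637 0.126 0.144];194 156 [0.635 0.138 0.142];195 156 [0.634 0.136 0.145];196 156 [0.634 0.134 0.146];197 156 [0.634 0.132 0.146];198 156 [0.634 0.13  0.145];199 156 [0.635 0.128 0.144];200 156 [0.636 0.127 0.141];194 157 [0.632 0.137 0.144];195 157 [0.633 0.136 0.142];196 157 [0.633 0.134 0.142];197 157 [0.632 0.132 0.146];198 157 [0.633 0.13  0.144];199 157 [0.632 0.128 0.146];200 157 [0.633 0.126 0.143];201 157 [0.639 0.126 0.131];194 158 [0.63  0.137 0.144];195 158 [0.631 0.136 0.143];196 158 [0.629 0.133 0.147];19
[... 1090 characters left out ...]
200 163 [0.629 0.128 0.124];201 163 [0.632 0.127 0.117];195 164 [0.624 0.136 0.13 ];196 164 [0.625 0.135 0.126];197 164 [0.624 0.133 0.129];198 164 [0.625 0.131 0.129];199 164 [0.626 0.129 0.125];200 164 [0.628 0.128 0.122];201 164 [0.63  0.127 0.116];194 165 [0.622 0.138 0.129];195 165 [0.622 0.136 0.128];196 165 [0.622 0.134 0.129];197 165 [0.623 0.133 0.128];198 165 [0.623 0.131 0.127];199 165 [0.625 0.13  0.122];200 165 [0.629 0.129 0.113];201 165 [0.63  0.127 0.111];194 166 [0.62  0.138 0.129];195 166 [0.62  0.136 0.129];196 166 [0.62  0.134 0.129];197 166 [0.621 0.133 0.126];198 166 [0.62  0.13  0.129];199 166 [0.628 0.131 0.111];200 166 [0.627 0.128 0.113];198 167 [0.62  0.131 0.126];
```

View pics/scene3.png

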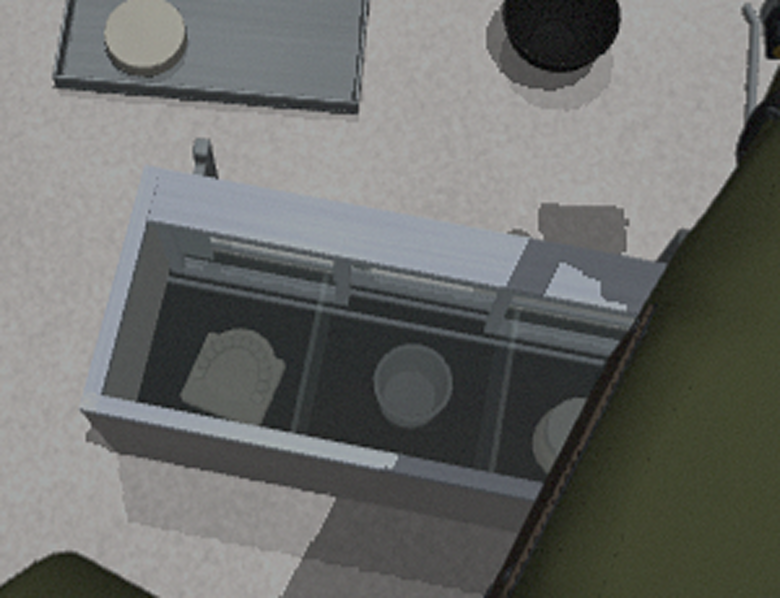

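The cast, a horseshoe at crop (237,372), is in the left bay, so pull_left is the one to slide. Its bar top is at crop (202,143), about (0.635, 0.132). Next I need the cabinet yaw from its roof corners.

```bash
python3 - <<'E'
from h import *
import pickle; p=pickle.load(open("p.pkl","rb"))
C={k:atz(p,(120+u/2.6,100+v/2.6),.16)[:2] for k,(u,v) in dict(fl=(147,168),fr=(733,275),bl=(82,408),br=(707,532)).items()}
print(C)
for a,b in(("fr","fl"),("br","bl")):
    d=C[b]-C[a];print(np.hypot(*d),np.degrees(np.arctan2(-d[0],d[1])))
for a,b in(("bl","fl"),("br","fr")):
    d=C[b]-C[a];print(np.hypot(*d),np.degrees(np.arctan2(d[1],d[0])))
c=sum(C.values())/4
d=C["fl"]-C["fr"]+C["bl"]-C["br"];y=np.arctan2(-d[0],d[1])
R=np.array([[np.cos(y),-np.sin(y)],[np.sin(y),np.cos(y)]])
print(c,np.degrees(y),"pull in cabinet",R.T@(np.array([.635,.132])-c), "target118,80",c+R@[.118,.08], "move",R@[0,-1])
E
```

```text
{'fl': array([0.60864556, 0.16634901]), 'fr': array([ 0.54559708, -0.24510809]), 'bl': array([0.43445227, 0.19461795]), 'br': array([ 0.36911457, -0.2176187 ])}
0.4162595953598712 -8.7117956816825
0.41738240595370796 -9.006213324759491
0.17647219327356942 -9.217880082908128
0.1786105886613912 -8.853400415920806
[ 0.48945237 -0.02543996] -8.859202775366315 pull in cabinet [0.11956438 0.177977  ] target118,80 [0.61836516 0.03543281] move [-0.15400687 -0.98806978]
```

Call:
step_arm:
  plan:
    - {"dx": 0,"dy": 0,"dz": 0,"rx": 0,"ry": 0,"rz": -0.09,"claw": 0}
    - {"dx": 0,"dy": 0,"dz": 0,"rx": 0,"ry": 0,"rz": -0.09,"claw": 0}
    - {"dx": 0,"dy": 0,"dz": 0,"rx": 0,"ry": 0,"rz": -0.09,"claw": 0}
    - {"dx": 0,"dy": 0,"dz": 0,"rx": 0,"ry": 0,"rz": -0.09,"claw": 0}
    - {"dx": 0,"dy": 0,"dz": 0,"rx": 0,"ry": 0,"rz": -0.09,"claw": 0}
    - {"dx": 0,"dy": 0,"dz": 0,"rx": 0,"ry": 0,"rz": -0.09,"claw": 0}
    - {"dx": 0,"dy": 0,"dz": 0,"rx": 0,"ry": 0,"rz": -0.09,"claw": 0}
    - {"dx": 0,"dy": 0,"dz": 0,"rx": 0,"ry": 0,"rz": -0.09,"claw": 0}
    - {"dx": 0,"dy": 0,"dz": 0,"rx": 0,"ry": 0,"rz": -0.09,"claw": 0}
    - {"dx": 0,"dy": 0,"dz": 0,"rx": 0,"ry": 0,"rz": -0.09,"claw": 0}

```text
time_s: 2.8
ee_pos: [0.5503, -0.2288, 0.2601]
eef_rot: [-3.142, 0.0, 2.992]
force: [-0.5, -0.2, -0.5]
grip_width: 0.0942
grip_force: 0.0
```

```bash
cat > d.py <<'E'
from h import *
import sys
from scipy.spatial.transform import Rotation as Q
o=telemetry.get_obs();R=Q.from_euler("xyz",o["eef_rot"]).as_matrix()
t=np.array(list(map(float,sys.argv[1:4])))
print(o["time_s"],o["ee_pos"],np.degrees(o["eef_rot"]),"tool units",np.round(R.T@(t-o["ee_pos"])*10,3), o["force"])
E
python3 d.py .6335 .1323 .25
```

```text
2.8 [ 0.55025589 -0.22877     0.26012465] [-1.79996841e+02  2.07393251e-02  1.71428574e+02] tool units [-0.285  3.694  0.101] [-0.49158771 -0.18890746 -0.47315555]
```

Call:
step_arm:
  plan:
    - {"dx": -0.03,"dy": 0.3,"dz": 0,"rx": 0,"ry": 0,"rz": 0,"claw": 0}
    - {"dx": -0.03,"dy": 0.4,"dz": 0,"rx": 0,"ry": 0,"rz": 0,"claw": 0}
    - {"dx": -0.03,"dy": 0.4,"dz": 0,"rx": 0,"ry": 0,"rz": 0,"claw": 0}
    - {"dx": -0.03,"dy": 0.4,"dz": 0,"rx": 0,"ry": 0,"rz": 0,"claw": 0}
    - {"dx": -0.03,"dy": 0.4,"dz": 0,"rx": 0,"ry": 0,"rz": 0,"claw": 0}
    - {"dx": -0.03,"dy": 0.4,"dz": 0,"rx": 0,"ry": 0,"rz": 0,"claw": 0}
    - {"dx": -0.03,"dy": 0.4,"dz": 0,"rx": 0,"ry": 0,"rz": 0,"claw": 0}
    - {"dx": -0.03,"dy": 0.4,"dz": 0,"rx": 0,"ry": 0,"rz": 0,"claw": 0}
    - {"dx": -0.03,"dy": 0.4,"dz": 0,"rx": 0,"ry": 0,"rz": 0,"claw": 0}
    - {"dx": -0.02,"dy": 0.19,"dz": 0,"rx": 0,"ry": 0,"rz": 0,"claw": 0}

```text
time_s: 3.8
ee_pos: [0.636, 0.1343, 0.2599]
eef_rot: [3.141, -0.0, 2.988]
force: [-0.0, -1.1, 0.4]
grip_width: 0.0935
grip_force: 0.0
```

Call:
step_arm:
  plan:
    - {"dx": 0,"dy": 0,"dz": 0,"rx": 0,"ry": 0,"rz": 0,"claw": 0}
    - {"dx": 0,"dy": 0,"dz": 0,"rx": 0,"ry": 0,"rz": 0,"claw": 0}

```text
time_s: 4.0
ee_pos: [0.636, 0.1304, 0.2599]
eef_rot: [-3.141, 0.0, 2.986]
force: [0.1, -0.1, -0.7]
grip_width: 0.0936
grip_force: 0.0
```

```bash
python3 d.py .6335 .1323 .126; python3 - <<'E'
from h import *
p=viewer.camera("wrist"); cv2.imwrite("pics/w1.png",p["img"][:,:,::-1])
T=np.array(p["tool_from_camera"])
print(np.round(T,3))
for k in("pull_left",):
    for r in viewer.recognise(k,p)[:3]:
        b=r["rect"];u=((b[0]+b[2])/2,(b[1]+b[3])/2);d=p["z_map"][int(u[1]),int(u[0])]
        print(k,r["score"],np.round(b),T[:3,:3]@(ray(p,u)*d)+T[:3,3])
# bar-top points in tool frame: height 0.146 -> tool z ~ .114
vs,us=np.nonzero(p["z_map"]>0)
K=np.array([[p["fx"],0,p["cx"]],[0,p["fy"],p["cy"]],[0,0,1]])
n=cv2.undistortPoints(np.c_[us,vs][:,None].astype(float),K,np.array(p["dist"]))[:,0]
P=np.c_[n,np.ones(len(n))]*p["z_map"][vs,us][:,None]; P=P@T[:3,:3].T+T[:3,3]
m=(abs(P[:,0])<.03)&(abs(P[:,1])<.04)&(abs(P[:,2]-.114)<.006)
print(m.sum(),P[m].min(0),P[m].max(0),np.median(P[m],0)) if m.any() else print("none")
E
```

```text
4.0 [0.63596444 0.13041643 0.25989177] [-1.79988133e+02  5.09171192e-04  1.71083571e+02] tool units [0.027 0.015 1.339] [ 0.12956739 -0.130462   -0.74474467]
[[-0.001 -0.965 -0.261  0.076]
 [ 1.    -0.    -0.001  0.   ]
 [ 0.001 -0.261  0.965 -0.195]
 [ 0.     0.     0.     1.   ]]
pull_left 0.66 [255. 158. 261. 192.] [0.01048349 0.00583413 0.12821012]
116 [-0.00431587 -0.00260676  0.11276149] [0.00926735 0.00793213 0.119142  ] [0.00324345 0.00205889 0.11452062]
```

View pics/w1.png

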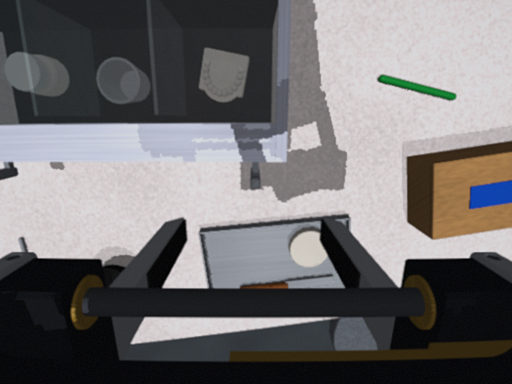

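The wrist view shows the bar at (257,175), centred between the fingers to within about 2 mm, with the cast behind this door at (224,75). I'll descend and close.

Call:
step_arm:
  plan:
    - {"dx": 0.025,"dy": 0.02,"dz": 0.2,"rx": 0,"ry": 0,"rz": 0,"claw": 0}
    - {"dx": 0,"dy": 0,"dz": 0.3,"rx": 0,"ry": 0,"rz": 0,"claw": 0}
    - {"dx": 0,"dy": 0,"dz": 0.3,"rx": 0,"ry": 0,"rz": 0,"claw": 0}
    - {"dx": 0,"dy": 0,"dz": 0.3,"rx": 0,"ry": 0,"rz": 0,"claw": 0}
    - {"dx": 0,"dy": 0,"dz": 0.24,"rx": 0,"ry": 0,"rz": 0,"claw": 0}
    - {"dx": 0,"dy": 0,"dz": 0,"rx": 0,"ry": 0,"rz": 0,"claw": 0}
    - {"dx": 0,"dy": 0,"dz": 0,"rx": 0,"ry": 0,"rz": 0,"claw": 0}

```text
time_s: 4.8
ee_pos: [0.6345, 0.1316, 0.127]
eef_rot: [3.141, 0.001, 2.984]
force: [0.3, -0.6, 0.1]
grip_width: 0.0942
grip_force: 0.0
```

Call:
step_arm:
  plan:
    - {"dx": 0,"dy": 0,"dz": 0,"rx": 0,"ry": 0,"rz": 0,"claw": 1}
    - {"dx": 0,"dy": 0,"dz": 0,"rx": 0,"ry": 0,"rz": 0,"claw": 1}
    - {"dx": 0,"dy": 0,"dz": 0,"rx": 0,"ry": 0,"rz": 0,"claw": 1}
    - {"dx": 0,"dy": 0,"dz": 0,"rx": 0,"ry": 0,"rz": 0,"claw": 1}
    - {"dx": 0,"dy": 0,"dz": 0,"rx": 0,"ry": 0,"rz": 0,"claw": 1}
    - {"dx": 0,"dy": 0,"dz": 0,"rx": 0,"ry": 0,"rz": 0,"claw": 1}
    - {"dx": 0,"dy": 0,"dz": 0,"rx": 0,"ry": 0,"rz": 0,"claw": 1}
    - {"dx": 0,"dy": 0,"dz": 0,"rx": 0,"ry": 0,"rz": 0,"claw": 1}
  grip_force: 20

```text
time_s: 5.6
ee_pos: [0.6342, 0.1323, 0.1258]
eef_rot: [-3.142, -0.0, 2.984]
force: [0.1, 0.2, -0.3]
grip_width: 0.0335
grip_force: 0.0
```

```bash
python3 d.py .6184 .0354 .126
```

```text
5.6 [0.63418214 0.13226953 0.12578555] [-1.79997279e+02 -7.78580125e-03  1.70998906e+02] tool units [ 0.004 -0.981 -0.002] [ 0.12527407  0.24628207 -0.28460667]
```

Call:
step_arm:
  plan:
    - {"dx": 0,"dy": 0,"dz": 0,"rx": 0,"ry": 0,"rz": 0,"claw": 1}
    - {"dx": 0,"dy": 0,"dz": 0,"rx": 0,"ry": 0,"rz": 0,"claw": 1}
    - {"dx": 0,"dy": 0,"dz": 0,"rx": 0,"ry": 0,"rz": 0,"claw": 1}
    - {"dx": 0,"dy": 0,"dz": 0,"rx": 0,"ry": 0,"rz": 0,"claw": 1}
    - {"dx": 0,"dy": 0,"dz": 0,"rx": 0,"ry": 0,"rz": 0,"claw": 1}
    - {"dx": 0,"dy": 0,"dz": 0,"rx": 0,"ry": 0,"rz": 0,"claw": 1}

```text
time_s: 6.2
ee_pos: [0.6342, 0.1323, 0.1259]
eef_rot: [3.142, -0.0, 2.985]
force: [0.6, 0.8, -0.4]
grip_width: 0.0115
grip_force: 20.0
```

Gripped, 11.5 mm between the pads. I'll slide most of the way at about 10 mm per row.

Call:
step_arm:
  plan:
    - {"dx": 0,"dy": -0.05,"dz": 0,"rx": 0,"ry": 0,"rz": 0,"claw": 1}
    - {"dx": 0,"dy": -0.1,"dz": 0,"rx": 0,"ry": 0,"rz": 0,"claw": 1}
    - {"dx": 0,"dy": -0.1,"dz": 0,"rx": 0,"ry": 0,"rz": 0,"claw": 1}
    - {"dx": 0,"dy": -0.1,"dz": 0,"rx": 0,"ry": 0,"rz": 0,"claw": 1}
    - {"dx": 0,"dy": -0.1,"dz": 0,"rx": 0,"ry": 0,"rz": 0,"claw": 1}
    - {"dx": 0,"dy": -0.1,"dz": 0,"rx": 0,"ry": 0,"rz": 0,"claw": 1}
    - {"dx": 0,"dy": -0.1,"dz": 0,"rx": 0,"ry": 0,"rz": 0,"claw": 1}
    - {"dx": 0,"dy": -0.1,"dz": 0,"rx": 0,"ry": 0,"rz": 0,"claw": 1}
    - {"dx": 0,"dy": -0.1,"dz": 0,"rx": 0,"ry": 0,"rz": 0,"claw": 1}
    - {"dx": 0,"dy": -0.06,"dz": 0,"rx": 0,"ry": 0,"rz": 0,"claw": 1}

```text
time_s: 7.2
ee_pos: [0.6197, 0.0414, 0.1259]
eef_rot: [-3.141, -0.0, 2.984]
force: [-1.8, 2.7, 0.5]
grip_width: 0.0117
grip_force: 20.0
```

Call:
step_arm:
  plan:
    - {"dx": 0,"dy": 0,"dz": 0,"rx": 0,"ry": 0,"rz": 0,"claw": 1}
    - {"dx": 0,"dy": 0,"dz": 0,"rx": 0,"ry": 0,"rz": 0,"claw": 1}

```text
time_s: 7.4
ee_pos: [0.6198, 0.0421, 0.1259]
eef_rot: [-3.141, -0.0, 2.984]
force: [-4.2, -1.7, 1.1]
grip_width: 0.0116
grip_force: 20.0
```

```bash
python3 d.py .6184 .0354 .126
```

```text
7.4 [0.61982943 0.04207521 0.12585001] [-1.79966351e+02 -2.11421049e-02  1.70985968e+02] tool units [ 0.004 -0.068 -0.001] [-4.24360205 -1.6965644   1.13025149]
```

Call:
step_arm:
  plan:
    - {"dx": 0,"dy": -0.02,"dz": 0,"rx": 0,"ry": 0,"rz": 0,"claw": 1}
    - {"dx": 0,"dy": -0.02,"dz": 0,"rx": 0,"ry": 0,"rz": 0,"claw": 1}
    - {"dx": 0,"dy": -0.01,"dz": 0,"rx": 0,"ry": 0,"rz": 0,"claw": 1}
    - {"dx": 0,"dy": 0,"dz": 0,"rx": 0,"ry": 0,"rz": 0,"claw": 1}

```text
time_s: 7.8
ee_pos: [0.6191, 0.0375, 0.1258]
eef_rot: [-3.142, -0.0, 2.985]
force: [-4.2, 2.2, 1.0]
grip_width: 0.0117
grip_force: 20.0
```

Call:
step_arm:
  plan:
    - {"dx": 0,"dy": -0.01,"dz": 0,"rx": 0,"ry": 0,"rz": 0,"claw": 1}
    - {"dx": 0,"dy": -0.01,"dz": 0,"rx": 0,"ry": 0,"rz": 0,"claw": 1}
    - {"dx": 0,"dy": 0,"dz": 0,"rx": 0,"ry": 0,"rz": 0,"claw": 1}

```text
time_s: 8.1
ee_pos: [0.6191, 0.0373, 0.1259]
eef_rot: [3.139, 0.0, 2.985]
force: [-0.9, 12.3, -1.0]
grip_width: 0.0113
grip_force: 20.0
```

Call:
step_arm:
  plan:
    - {"dx": 0,"dy": -0.01,"dz": 0,"rx": 0,"ry": 0,"rz": 0,"claw": 1}
    - {"dx": 0,"dy": 0,"dz": 0,"rx": 0,"ry": 0,"rz": 0,"claw": 1}

```text
time_s: 8.3
ee_pos: [0.619, 0.0373, 0.1258]
eef_rot: [3.137, 0.0, 2.986]
force: [1.3, 17.2, 0.2]
grip_width: 0.0116
grip_force: 20.0
```

The door is on its stop, with force rising and no motion. I'll ease off, release and rise.

Call:
step_arm:
  plan:
    - {"dx": 0,"dy": 0.02,"dz": 0,"rx": 0,"ry": 0,"rz": 0,"claw": 1}
    - {"dx": 0,"dy": 0,"dz": 0,"rx": 0,"ry": 0,"rz": 0,"claw": 0.4}
    - {"dx": 0,"dy": 0,"dz": 0,"rx": 0,"ry": 0,"rz": 0,"claw": 0.4}
    - {"dx": 0,"dy": 0,"dz": 0,"rx": 0,"ry": 0,"rz": 0,"claw": 0.4}
    - {"dx": 0,"dy": 0,"dz": 0,"rx": 0,"ry": 0,"rz": 0,"claw": 0.4}
    - {"dx": 0,"dy": 0,"dz": 0,"rx": 0,"ry": 0,"rz": 0,"claw": 0.4}
    - {"dx": 0,"dy": 0,"dz": 0,"rx": 0,"ry": 0,"rz": 0,"claw": 0.4}
    - {"dx": 0,"dy": 0,"dz": 0,"rx": 0,"ry": 0,"rz": 0,"claw": 0.4}

```text
time_s: 9.1
ee_pos: [0.619, 0.0364, 0.1259]
eef_rot: [-3.142, 0.0, 2.984]
force: [0.3, -0.9, 0.3]
grip_width: 0.0562
grip_force: 0.0
```

Call:
step_arm:
  plan:
    - {"dx": 0,"dy": 0,"dz": -0.1,"rx": 0,"ry": 0,"rz": 0,"claw": 0.4}
    - {"dx": 0,"dy": 0,"dz": -0.3,"rx": 0,"ry": 0,"rz": 0,"claw": 0.4}
    - {"dx": 0,"dy": 0,"dz": -0.3,"rx": 0,"ry": 0,"rz": 0,"claw": 0.4}
    - {"dx": 0,"dy": 0,"dz": -0.3,"rx": 0,"ry": 0,"rz": 0,"claw": 0.4}
    - {"dx": 0,"dy": 0,"dz": -0.3,"rx": 0,"ry": 0,"rz": 0,"claw": 0.4}
    - {"dx": 0,"dy": 0,"dz": 0,"rx": 0,"ry": 0,"rz": 0,"claw": 0.4}
    - {"dx": 0,"dy": 0,"dz": 0,"rx": 0,"ry": 0,"rz": 0,"claw": 0.4}
    - {"dx": 0,"dy": 0,"dz": 0,"rx": 0,"ry": 0,"rz": 0,"claw": 0.4}

```text
time_s: 9.9
ee_pos: [0.6187, 0.0365, 0.2549]
eef_rot: [-3.141, -0.002, 2.985]
force: [-0.1, 0.4, 0.6]
grip_width: 0.0565
grip_force: 0.0
```

```bash
python3 - <<'E'
from h import *
o=telemetry.get_obs();print(o["ee_pos"],o["force"])
p=viewer.camera("wrist"); cv2.imwrite("pics/w2.png",p["img"][:,:,::-1])
T=np.array(p["tool_from_camera"])
vs,us=np.nonzero(p["z_map"]>0)
K=np.array([[p["fx"],0,p["cx"]],[0,p["fy"],p["cy"]],[0,0,1]])
n=cv2.undistortPoints(np.c_[us,vs][:,None].astype(float),K,np.array(p["dist"]))[:,0]
P=np.c_[n,np.ones(len(n))]*p["z_map"][vs,us][:,None]; P=P@T[:3,:3].T+T[:3,3]
m=(abs(P[:,0])<.03)&(abs(P[:,1])<.04)&(abs(P[:,2]-(o["ee_pos"][2]-.146))<.006)
print(m.sum(),P[m].min(0),P[m].max(0),np.median(P[m],0))
E
```

```text
[0.61867586 0.03650092 0.25486999] [-0.13960593  0.40187018  0.57560273]
118 [-0.00611935 -0.00372613  0.107426  ] [0.00702517 0.00663793 0.11486196] [0.00111136 0.00144471 0.10946436]
```

View pics/w2.png

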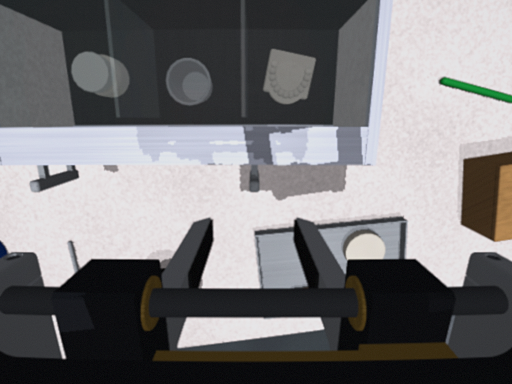

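The pull at (254,178) has stayed at the open stop. The cast at (290,75) is undisturbed, the other door hasn't moved, and the gripper is clear.

```bash
python3 -c "from station import hand_in; print(hand_in())"
```

```text
the job is handed in; nothing more can be done
None
```

The left (+y) door, with the cast behind it, is slid fully open to its end stop behind the middle door and released; the right door and the cast look undisturbed in the last wrist picture, and the job was handed in at about 10 s.

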